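# Fit the mill shaft's snap ring with spreading pliers

## Task

Put the small cardboard box of spare rings flat on the floor of the bench mill's open drawer and slide the drawer fully shut. Then pick up the snap-ring pliers by their handles, squeeze them fully so that the ring on their tips spreads, and lower the spread ring from above over the mill's upright shaft until it is level with the groove. Finish still holding it there, fully spread, level and clear of the shaft, carried by the gripper alone; leave everything else on the bench where it stands.

Things in the scene. Friction and masses are not known exactly. Their poses are not given: they have to be found in the camera images.
- clip_box_center (a point): centre of the closed cardboard box of spare rings: 60 mm long (its x axis), 40 mm wide (y), 40 mm high; the lid (top 12 mm) is 62 by 42 mm; 0.12 kg; it stands loose on the bench, 20 mm below this point, to the left or the right of the mill
- mill: bench mill, a low white housing 180 mm deep (x), 200 mm wide (y), top at 85 mm, fixed; origin under its centre, on the bench; -x is its front, towards the robot, where the drawer comes out. A control box 35 mm deep stands on the rear of the top, up to 130 mm. The upright steel shaft stands on the top 20 mm in front of the origin, in a flange 72 mm across and 8 mm high
- shaft_groove (a point): centre of the groove, on the axis of the upright shaft, 129 mm above the bench. The shaft is 33 mm in diameter; the groove is 12 mm wide (123 to 135 mm high) and 27 mm in diameter. Axes as the mill's
- shaft_top (a point): top of the shaft on its axis, 150 mm above the bench; the last 8 mm taper to 23 mm diameter
- mill_drawer (a joint): how far the drawer is out of the mill, m: 0 is fully shut, starts 0.10 to 0.12 (end stop 0.125); slides with about 1 N of friction and stays where it is left; it has no latch
- drawer_floor (a point): centre of the drawer's inner floor, 15 mm above the bench; axes as the mill's. Inside the drawer is 135 mm long (x), 164 mm wide (y), with walls 45 mm high above the floor; only what is in front of the mill's front face is open to above. The mill clears 60 mm above this floor when shut
- drawer_front (a point): middle of the flat outer face of the drawer's front panel, 40 mm above the bench; the panel is 196 mm wide, 12 mm thick, from 6 to 74 mm above the bench. A finger lip 80 mm wide, 11 mm deep, 6 mm thick juts out towards -x at 62 mm above the bench, centred. Shut, this face is 12 mm in front of the mill's front face
- pliers_rest: fixed low grey stand under the pliers: base plate 165 by 90 mm, 8 mm thick, with two cross bars, tops 40 mm high, on which the pliers lie; x points along the pliers towards the ring. The handles run free over the base between the bars, from 46 mm behind the origin (-x) to 51 mm ahead of it; origin on the bench, under the place to grip
- pliers: spreading pliers, snap ring already on the tips, lying level, underside 40 mm above the bench; origin at the pivot, at the underside; at rest x points along the centre line to the ring, y across the handles. Two rubber handles, each 10 mm wide and 14 mm tall, reach from 26 to 120 mm behind the pivot. 0.18 kg in all, centre of mass about 50 mm behind the pivot
- pliers_arm (a joint): angle of the pliers, rad: 0 at rest (ring closed), about 0.37 at the stop (fully squeezed, ring fully spread). A spring opens them: full squeeze takes about 10 N on each handle. When squeezed, pliers (the left arm) turns half this angle counter-clockwise from the centre line and the right arm as much clockwise
- pliers_pivot (a point): centre of the pliers' pivot, on the centre line, 7 mm above their underside (half-way up the handles). Grip both handles together from above, 60 mm behind this point: there they are about 51 mm wide over the outer faces at rest, and 30 mm fully squeezed, the faces then parallel to the centre line
- ring_back (a point): the snap ring's far point (middle of its 5 mm wide, 4 mm thick section), opposite the lugs, on the centre line, 2 mm above the pliers' underside; 84 mm ahead of the pivot at rest, 72 mm fully spread. The closed ring (31 mm inside) cannot pass the shaft; fully spread, its opening's middle is 49 mm ahead of the pivot, on the centre line; with the shaft there a 4 mm gap remains all round
- bowl: bystander, leave alone: white porcelain bowl, 90 mm across, 40 mm high; origin under its centre
- small_bowl: bystander, leave alone: white porcelain bowl, 72 mm across, 34 mm high; origin under its centre
- amber_bottle: bystander, leave alone: amber bottle with cap, 60 mm across, 140 mm high; origin under its centre
- clear_bottle: bystander, leave alone: clear bottle with cap, 56 mm across, 120 mm high; origin under its centre
- jar: bystander, leave alone: jar, 52 mm across, 60 mm high; origin under its centre
- screwdriver: bystander, leave alone: screwdriver lying on the bench; origin on its underside
- weight: bystander, leave alone: brass weight, 36 mm across, 46 mm high; origin under its centre
- clip_box: the same box; origin under its centre
There are look-alikes about, which are no part of the job. Of the things like the clip_box, leave any that is turquoise; of the rest the larger one is meant.

How it is judged:
On the way, in this order (a step that is already met when the one before it is completed fails the run):
1. the box stands flat in the open drawer, let go (x of clip_box_center in the frame of drawer_floor between -0.05 and 0.05 m and y of clip_box_center in the frame of drawer_floor between -0.075 and 0.075 m and z of clip_box_center in the frame of drawer_floor between 0.012 and 0.026 m and angle between clip_box_center's own z axis and vertical below 0.2 rad and value of joint mill_drawer above 0.03 m and contact force between the fingers and clip_box below 0.1 N), for 0.2 s.
2. the drawer is shut with the box in it (x of clip_box_center in the frame of drawer_floor between -0.05 and 0.05 m and y of clip_box_center in the frame of drawer_floor between -0.075 and 0.075 m and z of clip_box_center in the frame of drawer_floor between 0.012 and 0.026 m and angle between clip_box_center's own z axis and vertical below 0.2 rad and value of joint mill_drawer below 0.006 m), for 0.2 s.
3. the ring, spread by the pliers, is over the top of the shaft (value of joint pliers_arm above 0.3 rad and horizontal distance between ring_back and shaft_groove between 0.015 and 0.031 m and horizontal distance between pliers_pivot and shaft_groove between 0.041 and 0.057 m and z of ring_back in the frame of shaft_top above 0 m), for 0.1 s.
At the end, for the whole second after the job is handed in: Box flat in the drawer, shut within 6 mm; pliers gripped (over 3 N), squeezed past 0.30 rad, within 0.12 rad of level, still, under 1 N on the mill; ring far point 15-31 mm and pivot 41-57 mm from the shaft axis, ring within 5 mm of mid-groove height (all of step 2 and value of joint pliers_arm above 0.3 rad and horizontal distance between ring_back and shaft_groove between 0.015 and 0.031 m and horizontal distance between pliers_pivot and shaft_groove between 0.041 and 0.057 m and z of ring_back in the frame of shaft_groove between -0.005 and 0.005 m and angle between pliers_pivot's own z axis and vertical below 0.12 rad and contact force between the fingers and pliers above 3 N and contact force between pliers and mill below 1 N and linear speed of pliers below 0.02 m/s); the arm keeps its last pose, push and grip.
It fails at once if a bystander is moved more than 30 mm (distance of any of bowl, small_bowl, amber_bottle, clear_bottle, jar, screwdriver, weight from where it was at the start of the episode above 0.03 m).
It also fails if it takes over 64 s, if anything falls off the work surface, if the arm or the gripper's body presses on something with over 40 N, if the wrist force passes 120 N, or if a joint passes its speed limit or range.

## Robot

A 6-joint arm with a two-finger parallel gripper is mounted at the origin on the work surface. World frame = base frame: x ahead of the robot, y to its left, z up, the work surface at z = 0. Lengths are in m, angles in rad, forces in N, time in s.
With the tool pointing down it reaches from about 0.375 to 0.9 m from the base axis. Payload 3.1 kg.
Tool frame: the origin (TCP) lies midway between the tips of the shut fingers; the grasp point (between the pads) lies 19 mm behind it; x points along the fingers, z is the direction in which the jaws open and shut, and the axes are right-handed (so a half turn about x gives the same grasp; the last joint's range is limited). The gripper opens to 87 mm and grips with 3 to 60 N. Pads are 19 mm wide; open, the fingers measure 117 mm over their backs; the gripper's body (75 mm by 190 mm) begins 51 mm behind the grasp point.
Start: joints at [-1.504, 0.527, 1.433, -0, 1.181, -0.178], TCP at [0.152, -0.606, 0.223] pointing down, gripper open.
Joint ranges: [-3.08, 3.08], [-0.75, 2.2], [0.22, 2.44], [-1.43, 4.57], [0, 2.65], [-2.85, 2.85]. Speed limits (rad/s): [2.79, 2.79, 3.14, 3.14, 3.14, 3.14].

## Interface

Orientations are given as a unit quaternion [x, y, z, w].
In Python, from rig import robot, optics, workorder gives the robot as it stands.
- The arm moves only by the tool arm_command, never from a script. Its argument "plan" is a list of rows, each a list of 7 numbers: the shift along the tool's x, y, z in cm, then the turn, a rotation vector about the tool's x, y, z in rad, then the finger opening in cm, from 0 to 8.7. In form: [[x, y, z, ax, ay, az, gripper], ...]. A call has 1 to 12 rows; each row shifts and turns the pose as measured when the row begins, along the tool's axes as they then stand; what a row does not reach is not made up. A row lasts 1/8 s, in which the tool goes at most 62.5 mm and 10.7 degrees, less where a joint would pass 70% of its speed; a pose out of reach is approached as far as the arm can. A call with a gripper value outside its range is refused whole. The fingers move at their own pace and stop on an object; "grip_force" is the grip in N (left out, the last holds). Time passes only in rows, so rows that do not move let the fingers close. It gives the time, the measured TCP pose, the force and the opening at its end, in the units of the state.
- robot.get_obs(): the state, without advancing time (a new reading comes with each control period).
- optics.camera(name): name is "side" or "top" or "wrist"; returns (picture, depth): 400x640x3 uint8, blue, green, red; 400x640 float32, m along the optical axis (not along the pixel's ray), 0 where there is no reading.
- optics.camera_info(name): a dict with "mtx" (3x3 intrinsics, pixels), "position" and "rotation" of the camera in the world; the wrist camera has in their place "tool_from_camera" (4x4, takes a point from camera to tool coordinates, whose origin is the TCP and whose axes are the tool frame's). Camera axes: x right, y down, z forward; pixel columns grow to the right and rows downward; lengths in m; the calibration is good to about 2 mm. The wrist camera is an equidistant fisheye: a pixel r from the principal point sees the ray r / f radians off the axis. A picture is of the moment at which its call begins: read the wrist's pose just before it. camera_info takes no time and is no camera call.
- workorder.hand_in(): hands the job in, once; it reports no verdict.
The state is a dict: "time": time; "q": joint angles; "joint_velocities": joint speeds; "joint_torque": joint torques, N m; "position": TCP position; "tool_rot": TCP orientation; "ft_force": force on the tool from outside, world axes, zero at the start; "moment": the same for the moment, N m; "grip_width": finger opening in m.
Only numpy, scipy, OpenCV 4.12 (cv2) and the standard library are available. Lean on these libraries where they do the work, as an engineer would, in place of code of your own. Each camera call takes 0.05 s, during which the arm holds its last target. There are 200 camera calls.

## Working session

There is one attempt and no reset: what is moved stays moved. The work goes in short steps, Python scripts to look and compute and a tool call to move; the robot and the scene stay as the last step left them, time stands still between calls to the robot, and variables do not carry over. Pictures are saved under pics/ and viewed, about 8 in all and at most 12, crops included, and the job is handed in when it is done.

Besides the shell and the picture viewer there is one more tool, called after ">>>" as a command line: name --pt "numbers of a row" for each row, then --argument value for the rest. arm_command: Moves the arm, as the interface text tells. Its arguments: {"type":"object","properties":{"plan":{"type":"array"},"grip_force":{"type":"number"}},"required":["plan"]}

```bash
mkdir -p pics; ls; cat > h.py <<'E'
import numpy as np, cv2, sys
sys.path.insert(0,'.')
from rig import robot, optics, workorder
from scipy.spatial.transform import Rotation as R
def cloud(name):
    o=robot.get_obs(); im,d=optics.camera(name); c=optics.camera_info(name); K=np.array(c['mtx'])
    v,u=np.mgrid[0:400,0:640]
    P=np.stack([(u-K[0,2])/K[0,0]*d,(v-K[1,2])/K[1,1]*d,d],-1)
    Rm=np.array(c['rotation']); Rm=Rm if Rm.shape==(3,3) else R.from_quat(Rm).as_matrix()
    W=P@Rm.T+np.array(c['position']); W[d==0]=np.nan
    return im,W
E
python3 - <<'E'
from h import *
print(robot.get_obs())
for n in ('top','side'):
    c=optics.camera_info(n); print(n,c)
    im,W=cloud(n); np.savez(f'{n}.npz',im=im,W=W); cv2.imwrite(f'pics/{n}.png',im)
print(optics.camera_info('wrist'))
E
```

```text
pics
{'time': 0.0, 'q': array([-1.50353083e+00,  5.28448505e-01,  1.43394808e+00, -2.53428874e-05,
        1.18139801e+00, -1.78502539e-01]), 'joint_velocities': array([ 0.0018773 ,  0.00088789,  0.00059953, -0.00030005,  0.00097284,
       -0.00039681]), 'joint_torque': array([-1.01328260e-03, -4.40042853e+01, -1.76590759e+01,  6.35246979e-02,
        5.82490792e-02, -1.52723255e-04]), 'position': array([ 0.15203142, -0.60544373,  0.22156794]), 'tool_rot': array([ 0.4355139 ,  0.55804409, -0.43436447,  0.55699367]), 'ft_force': array([ 0.00529411, -0.91407488,  0.55799513]), 'moment': array([ 0.01975382, -0.00817389, -0.03960012]), 'grip_width': 0.08711117994275334}
top {'mtx': array([[372.24843925,   0.        , 310.11595843],
       [  0.        , 372.24843925, 201.0111073 ],
       [  0.        ,   0.        ,   1.        ]]), 'position': array([ 0.42395367, -0.0215069 ,  1.10958144]), 'rotation': array([ 0.71300981, -0.69853821,  0.04099393, -0.04450709])}
side {'mtx': array([[463.70868235,   0.        , 320.1757037 ],
       [  0.        , 463.70868235, 200.9759621 ],
       [  0.        ,   0.        ,   1.        ]]), 'position': array([ 0.2421338 , -1.05445636,  1.07186012]), 'rotation': array([ 0.90191874, -0.11884273,  0.05883592, -0.41104418])}
{'mtx': array([[309.70691629,   0.        , 320.47302101],
       [  0.        , 309.70691629, 199.22849899],
       [  0.        ,   0.        ,   1.        ]]), 'tool_from_camera': array([[ 7.65439816e-04, -2.41614448e-01,  9.70372028e-01,
        -1.61268407e-01],
       [ 1.71453589e-04, -9.70372266e-01, -2.41614642e-01,
         6.51476788e-02],
       [ 9.99999692e-01,  3.51315235e-04, -7.01335905e-04,
         1.21111917e-03],
       [ 0.00000000e+00,  0.00000000e+00,  0.00000000e+00,
         1.00000000e+00]])}
```

View pics/top.png

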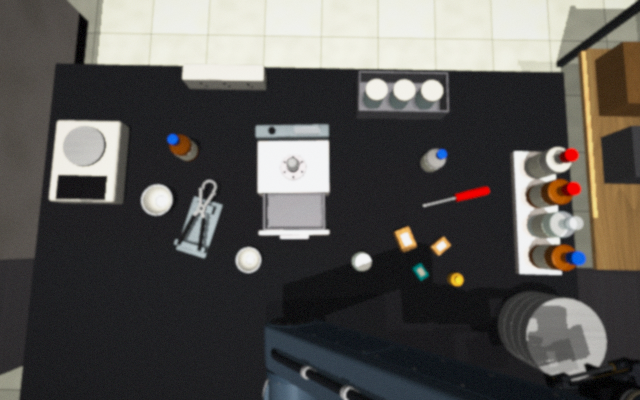

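View pics/side.png

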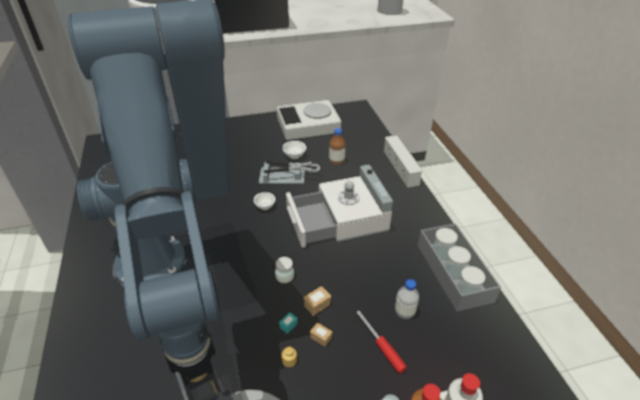

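The top view shows the two cardboard boxes at (405,238), the larger one, and (441,245), with the turquoise one at (421,271). The mill is at (293,180), the drawer front at (293,235) and the pliers at (200,220) with the ring at (208,187). The side view agrees.

```bash
cat >> h.py <<'E'
def ray(name,u,v,z,obs=None):
    """pixel(s) -> world points on plane z"""
    c=optics.camera_info(name); K=np.array(c['mtx']); u=np.atleast_1d(u).astype(float); v=np.atleast_1d(v).astype(float)
    x=(u-K[0,2])/K[0,0]; y=(v-K[1,2])/K[1,1]
    if name=='wrist':
        th=np.hypot(x,y); s=np.where(th>1e-9,np.sin(th)/np.maximum(th,1e-9),1)
        d=np.stack([x*s,y*s,np.cos(th)],-1)
        T=np.array(c['tool_from_camera']); Rw=R.from_quat(obs['tool_rot']).as_matrix()
        o=np.array(obs['position'])+Rw@T[:3,3]; d=d@T[:3,:3].T@Rw.T
    else:
        Rm=np.array(c['rotation']); Rm=Rm if Rm.shape==(3,3) else R.from_quat(Rm).as_matrix()
        o=np.array(c['position']); d=np.stack([x,y,np.ones_like(x)],-1)@Rm.T
    return o+d*((z-o[2])/d[:,2])[:,None]
E
python3 - <<'E'
from h import *
D=np.load('top.npz'); im=D['im'];W=D['W']
hsv=cv2.cvtColor(im,cv2.COLOR_BGR2HSV)
m=((hsv[...,0]>5)&(hsv[...,0]<25)&(hsv[...,1]>70)&(hsv[...,2]>90)).astype(np.uint8)
m[:, :380]=0; m[:,500:]=0;m[:220]=0;m[300:]=0
m=cv2.morphologyEx(m,cv2.MORPH_CLOSE,np.ones((7,7)))
for c in cv2.findContours(m,cv2.RETR_EXTERNAL,cv2.CHAIN_APPROX_NONE)[0]:
    if cv2.contourArea(c)<20: continue
    p=c[:,0]; w=ray('top',p[:,0],p[:,1],0.04)[:,:2]
    r=cv2.minAreaRect((w*1000).astype(np.float32)); q=W[p[:,1].min():p[:,1].max(),p[:,0].min():p[:,0].max(),2]
    print('box',r,np.nanpercentile(q,[5,50,90]))
# mill: points with z 0.08-0.09
for nm in('top','side'):
    D=np.load(nm+'.npz');W=D['W']; x,y,z=W[...,0],W[...,1],W[...,2]
    for lo,hi,t in((.077,.093,'top'),(.12,.14,'ctl'),(.145,.16,'shaft'),(.065,.08,'drawerfront'),(.01,.025,'floor')):
        s=(z>lo)&(z<hi)&(abs(y-0.02)<.16)&(x>.25)&(x<.68)
        P=W[s][:,:2]
        if len(P)>5: print(nm,t,len(P),cv2.minAreaRect((P*1000).astype(np.float32)),np.median(P,0))
    s=(z>.03)&(z<.075)&(y>.15)&(y<.36)&(x>.3)&(x<.6)
    P=W[s]; print(nm,'pl',len(P),P.mean(0) if len(P) else '')
big=cv2.resize(im:=np.load('top.npz')['im'][120:290,130:450],None,fx=2.5,fy=2.5,interpolation=cv2.INTER_CUBIC)
cv2.imwrite('pics/crop.png',big)
E
```

```text
box ((340.432373046875, -431.5368957519531), (39.68086242675781, 37.99553298950195), 64.41387176513672) [-0.00135716  0.03182583  0.04596862]
box ((433.24029541015625, -388.98638916015625), (37.64933776855469, 53.09972381591797), 39.93657302856445) [-0.0017605   0.02523391  0.03205258]
box ((451.5256652832031, -289.00457763671875), (65.36709594726562, 49.31941223144531), 22.516935348510742) [-0.00219146  0.03804257  0.04195308]
top top 2416 ((569.1448974609375, 32.118438720703125), (225.11561584472656, 199.94052124023438), 1.3855457305908203) [0.61904934 0.03336307]
top ctl 17 ((631.2503662109375, 33.32539367675781), (11.2224760055542, 30.356475830078125), 6.164773941040039) [0.62938318 0.02981872]
top shaft 84 ((641.2222900390625, 34.26009750366211), (27.008378982543945, 26.521636962890625), 2.3114066123962402) [0.64110806 0.03410878]
top drawerfront 382 ((562.6896362304688, 31.840072631835938), (233.8583221435547, 199.59132385253906), 1.3072123527526855) [0.46057885 0.02785356]
top floor 2183 ((475.6043395996094, 29.095611572265625), (220.6088104248047, 319.49566650390625), 5.512484073638916) [0.52302135 0.03776466]
top pl 825 [0.47814482 0.29270285 0.04603616]
side top 1151 ((569.1659545898438, 31.77056121826172), (223.75218200683594, 208.04537963867188), 1.1262060403823853) [0.61512825 0.00401117]
side ctl 48 ((642.527587890625, 26.877243041992188), (20.133159637451172, 33.74364471435547), 83.03839111328125) [0.63903266 0.02245071]
side shaft 43 ((640.9113159179688, 33.74805450439453), (25.70585823059082, 28.988391876220703), 8.693807601928711) [0.64218504 0.03090652]
side drawerfront 335 ((558.134521484375, 27.19988250732422), (226.6378936767578, 207.84100341796875), 4.07371187210083) [ 0.46541258 -0.02030518]
side floor 1165 ((512.5910034179688, 51.74440002441406), (201.6389617919922, 362.81988525390625), 26.700883865356445) [0.53629034 0.04749845]
side pl 471 [0.47990649 0.29063292 0.04573474]
```

View pics/crop.png

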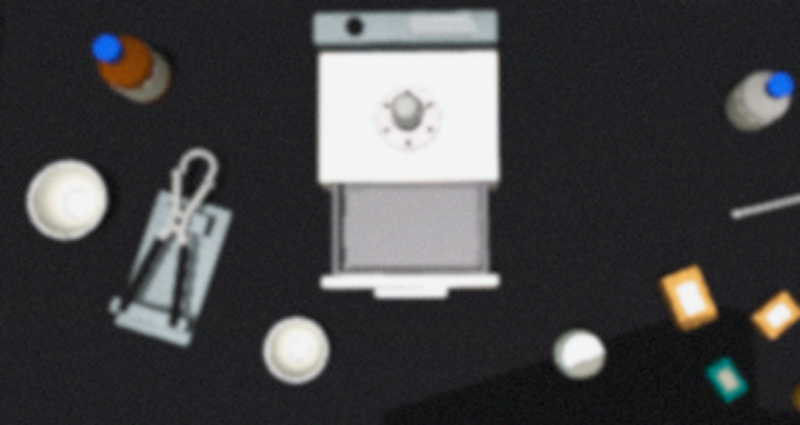

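The crop shows the ring end of the pliers up and slightly right, at crop (200,160). The shaft is on the mill at crop (407,110) and the drawer is open with its lip at crop (410,292). The measured sizes agree with those given: the lid is 65×49 px-blurred and the mill is 200 mm wide.

```bash
cat >> h.py <<'E'
def go(p,zdir,obs=None):
    """tool-frame shift (cm) to p, and rotation vector to tool down with jaw axis along +-zdir (nearest)"""
    o=obs or robot.get_obs(); Rw=R.from_quat(o['tool_rot']).as_matrix()
    d=Rw.T@(np.array(p)-o['position'])*100
    x=np.array([0,0,-1.]); best=None
    for s in(1,-1):
        z=s*np.array([zdir[0],zdir[1],0]); z/=np.linalg.norm(z)
        T=np.stack([x,np.cross(z,x),z],1); r=R.from_matrix(Rw.T@T).as_rotvec()
        print('shift cm',d.round(2),'rot',r.round(3),'q6 now',o['q'][5].round(2),'pos',np.round(o['position'],4),'after rot, shift in new axes',(T.T@(np.array(p)-o['position'])*100).round(2))
E
python3 - <<'E'
from h import *
a=np.radians(22.5)
go([.4515,-.289,.16],[-np.sin(a),np.cos(a)])
print(R.from_quat(robot.get_obs()['tool_rot']).as_matrix().round(2))
W=np.load('top.npz')['W']
for n,u,v in(('jar',361,262),('sbowl',248,260),('bowl',156,200),('amber',176,140),('clear',432,160),('ring',208,185),('piv',200,208)):print(n,W[v,u].round(3))
E
```

```text
shift cm [  6.22  36.74 -23.4 ] rot [ 2.995e+00 -1.000e-03  3.000e-03] q6 now -0.18 pos [ 0.1521 -0.6055  0.2217] after rot, shift in new axes [  6.17 -39.78  17.78]
shift cm [  6.22  36.74 -23.4 ] rot [-0.147 -0.002 -0.   ] q6 now -0.18 pos [ 0.1521 -0.6055  0.2217] after rot, shift in new axes [  6.17  39.78 -17.78]
[[-0.    0.97  0.24]
 [ 0.    0.24 -0.97]
 [-1.    0.   -0.  ]]
jar [ 0.383 -0.16   0.061]
sbowl [0.38  0.164 0.007]
bowl [0.552 0.449 0.001]
amber [0.699 0.347 0.141]
clear [ 0.671 -0.354  0.087]
ring [ 0.601  0.295 -0.001]
piv [0.526 0.299 0.054]
```

>>> arm_command --pt "0.2 3.7 -2.35 0 0 0 8.7" --pt "0.2 3.7 -2.35 0 0 0 8.7" --pt "0.2 3.7 -2.35 0 0 0 8.7" --pt "0.2 3.7 -2.35 0 0 0 8.7" --pt "0.2 3.7 -2.35 0 0 0 8.7" --pt "0.2 3.7 -2.35 0 0 0 8.7" --pt "0.2 3.7 -2.35 0 0 0 8.7" --pt "0.2 3.7 -2.35 0 0 0 8.7" --pt "0.2 3.7 -2.35 0 0 0 8.7" --pt "0.2 3.4 -2.3 0 0 0 8.7" --pt "0 0 0 -0.147 0 0 8.7" --pt "0 0 0 0 0 0 8.7"

```text
time: 1.6
position: [0.4587, -0.2774, 0.1971]
tool_rot: [0.394, 0.591, -0.391, 0.585]
ft_force: [-0.5, -0.3, 0.7]
grip_width: 0.0873
```

```bash
cat >> h.py <<'E'
def boxlook(z=.04,save=None):
    o=robot.get_obs(); im,d=optics.camera('wrist')
    if save: cv2.imwrite(save,im)
    hsv=cv2.cvtColor(im,cv2.COLOR_BGR2HSV)
    m=((hsv[...,0]>5)&(hsv[...,0]<25)&(hsv[...,1]>70)&(hsv[...,2]>70)).astype(np.uint8)
    m=cv2.morphologyEx(m,cv2.MORPH_CLOSE,np.ones((15,15)))
    for c in cv2.findContours(m,cv2.RETR_EXTERNAL,cv2.CHAIN_APPROX_NONE)[0]:
        if cv2.contourArea(c)<400: continue
        p=c[:,0]; w=ray('wrist',p[:,0],p[:,1],z,o)[:,:2]
        print('contour px',p.mean(0).round(),cv2.minAreaRect((w*1000).astype(np.float32)))
    return o,im,d
E
python3 - <<'E'
from h import *
o,im,d=boxlook(save='pics/w1.png'); print(o['position'],o['ft_force'])
E
```

```text
contour px [435. 287.] ((427.8099060058594, -462.2118835449219), (97.87202453613281, 383.7478332519531), 22.933757781982422)
contour px [160. 253.] ((303.2703857421875, -125.23809814453125), (71.34652709960938, 34.37704849243164), 9.95723819732666)
contour px [401. 229.] ((447.0916748046875, -380.455810546875), (25.671571731567383, 47.454833984375), 38.849483489990234)
contour px [632. 247.] ((549.7527465820312, -837.1714477539062), (250.37808227539062, 88.69815063476562), 53.23479461669922)
contour px [330. 195.] ((453.6061096191406, -290.9130554199219), (66.66036987304688, 42.280296325683594), 22.288673400878906)
[ 0.45872126 -0.27740704  0.19705305] [-0.48622884 -0.3085971   0.73033568]
```

View pics/w1.png

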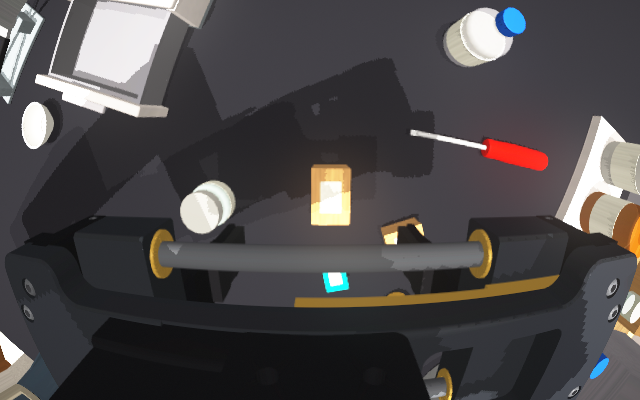

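The wrist view shows the chosen box, lying straight, at (330,195). The decoy is at (401,229) and turquoise at (335,280). The two views agree on the box centre to 2 mm.

```bash
python3 - <<'E'
from h import *
a=np.radians(22.4)
go([.452,-.291,.012],[-np.sin(a),np.cos(a)])
E
```

```text
shift cm [18.49 -1.12  1.18] rot [-3.141 -0.    -0.015] q6 now 0.42 pos [ 0.4586 -0.2774  0.197 ] after rot, shift in new axes [18.5   1.13 -1.01]
shift cm [18.49 -1.12  1.18] rot [ 0.001 -0.009  0.   ] q6 now 0.42 pos [ 0.4586 -0.2774  0.197 ] after rot, shift in new axes [18.5  -1.13  1.01]
```

>>> arm_command --pt "0 -1.13 1.05 0 -0.009 0 7.0" --pt "4 0 0 0 0 0 7.0" --pt "4 0 0 0 0 0 7.0" --pt "3 0 0 0 0 0 7.0" --pt "2 0 0 0 0 0 7.0" --pt "0 0 0 0 0 0 7.0"

```text
time: 2.4
position: [0.4496, -0.3022, 0.0646]
tool_rot: [0.396, 0.582, -0.399, 0.587]
ft_force: [-0.6, 1.0, -0.5]
grip_width: 0.0704
```

```bash
python3 - <<'E'
from h import *
a=np.radians(22.4)
go([.452,-.291,.012],[-np.sin(a),np.cos(a)]); print(robot.get_obs()['ft_force'])
E
```

```text
shift cm [ 5.25  0.64 -1.  ] rot [ 3.126e+00 -1.000e-03 -1.300e-02] q6 now 0.4 pos [ 0.4496 -0.3022  0.0646] after rot, shift in new axes [ 5.26 -0.65  0.95]
shift cm [ 5.25  0.64 -1.  ] rot [-0.016  0.008 -0.001] q6 now 0.4 pos [ 0.4496 -0.3022  0.0646] after rot, shift in new axes [ 5.26  0.65 -0.95]
[-0.59386231  0.98773216 -0.47579289]
```

>>> arm_command --pt "0 0.6 -0.95 -0.016 0.008 0 7.0" --pt "0 0 0 0 0 0 7.0" --pt "0 0 0 0 0 0 7.0"

```text
time: 2.78
position: [0.4524, -0.2927, 0.0668]
tool_rot: [0.394, 0.586, -0.394, 0.589]
ft_force: [-0.4, 0.2, 0.2]
grip_width: 0.07
```

```bash
python3 - <<'E'
from h import *
a=np.radians(22.4)
go([.452,-.291,.012],[-np.sin(a),np.cos(a)]); print(robot.get_obs()['joint_velocities'])
E
```

```text
shift cm [ 5.48  0.02 -0.2 ] rot [ 3.141 -0.004 -0.007] q6 now 0.4 pos [ 0.4524 -0.2927  0.0668] after rot, shift in new axes [ 5.48 -0.03  0.17]
shift cm [ 5.48  0.02 -0.2 ] rot [-0.001  0.004 -0.002] q6 now 0.4 pos [ 0.4524 -0.2927  0.0668] after rot, shift in new axes [ 5.48  0.03 -0.17]
[ 0.00394673 -0.01016214  0.00307835  0.002275    0.00652957 -0.00044758]
```

>>> arm_command --pt "2 0 -0.17 0 0.004 0 7.0" --pt "2 0 0 0 0 0 7.0" --pt "1.2 0 0 0 0 0 7.0" --pt "0 0 0 0 0 0 7.0" --pt "0 0 0 0 0 0 7.0"

```text
time: 3.4
position: [0.4546, -0.2932, 0.0171]
tool_rot: [0.393, 0.584, -0.393, 0.591]
ft_force: [-0.4, -0.3, -0.1]
grip_width: 0.0703
```

```bash
python3 - <<'E'
from h import *
a=np.radians(22.4)
go([.452,-.291,.012],[-np.sin(a),np.cos(a)]); print(robot.get_obs()['ft_force'])
E
```

```text
shift cm [ 0.5  -0.16 -0.31] rot [-3.141  0.009  0.013] q6 now 0.4 pos [ 0.4546 -0.2932  0.0171] after rot, shift in new axes [0.51 0.16 0.3 ]
shift cm [ 0.5  -0.16 -0.31] rot [ 0.     0.008 -0.006] q6 now 0.4 pos [ 0.4546 -0.2932  0.0171] after rot, shift in new axes [ 0.51 -0.16 -0.3 ]
[-0.39405946 -0.30869481 -0.06410199]
```

>>> arm_command --pt "0.3 -0.16 -0.25 0 0.006 -0.006 7.0" --pt "0 0 0 0 0 0 5.5" --pt "0 0 0 0 0 0 3.5" --pt "0 0 0 0 0 0 3.5" --pt "0 0 0 0 0 0 3.5" --pt "0 0 0 0 0 0 3.5" --grip_force 20

```text
time: 4.15
position: [0.4525, -0.2918, 0.0153]
tool_rot: [0.393, 0.587, -0.394, 0.589]
ft_force: [0.6, 0.0, -0.4]
grip_width: 0.0416
```

```bash
python3 - <<'E'
from h import *
a=np.radians(1.3)
go([.519,.030,.16],[-np.sin(a),np.cos(a)]); print(robot.get_obs()['ft_force'])
# mill yaw / edges from the saved top view
D=np.load('top.npz'); im=D['im']; g=cv2.cvtColor(im,cv2.COLOR_BGR2GRAY)
m=(g>190).astype(np.uint8); m[:,:252]=0; m[:,335:]=0
for lab,v0,v1,z in(('milltop',130,195,.085),('front',222,245,.074)):
    k=np.zeros_like(m); k[v0:v1]=m[v0:v1]
    c=max(cv2.findContours(k,cv2.RETR_EXTERNAL,cv2.CHAIN_APPROX_NONE)[0],key=cv2.contourArea)[:,0]
    w=ray('top',c[:,0],c[:,1],z)[:,:2]; print(lab,cv2.minAreaRect((w*1000).astype(np.float32)),w.min(0),w.max(0))
E
```

```text
shift cm [-14.57  18.41 -27.16] rot [-2.773e+00  1.000e-03  5.000e-03] q6 now 0.4 pos [ 0.4525 -0.2918  0.0153] after rot, shift in new axes [-14.47  -7.37  32.02]
shift cm [-14.57  18.41 -27.16] rot [ 0.368  0.004 -0.001] q6 now 0.4 pos [ 0.4525 -0.2918  0.0153] after rot, shift in new axes [-14.47   7.37 -32.02]
[ 0.62614632  0.04607751 -0.39553904]
milltop ((645.6142578125, 35.369407653808594), (145.80392456054688, 197.9112548828125), 1.1558107137680054) [ 0.57083658 -0.0642193 ] [0.72034309 0.13565826]
front ((456.7488098144531, 29.171051025390625), (22.112218856811523, 191.5135040283203), 1.1784650087356567) [ 0.44504224 -0.06643633] [0.46971521 0.12502101]
```

>>> arm_command --pt "-2.5 0 0 0 0 0 3.5" --pt "-4 0 0 0 0 0 3.5" --pt "-4 0 0 0 0 0 3.5" --pt "-3 1 -1.5 0 0 0 3.5" --pt "-0.5 2.7 -4.0 0 0 0 3.5" --pt "0 3.4 -5.0 0 0 0 3.5" --pt "0 3.4 -5.0 0 0 0 3.5" --pt "0 3.2 -4.7 0 0 0 3.5" --pt "0 2.4 -3.6 0 0 0 3.5" --pt "0 1.6 -2.4 0 0 0 3.5" --pt "0 0 0 0.1 0 0 3.5" --pt "0 0 0 0.12 0 0 3.5"

```text
time: 5.65
position: [0.5181, 0.0271, 0.1566]
tool_rot: [0.457, 0.538, -0.458, 0.54]
ft_force: [-0.0, -0.4, -0.6]
grip_width: 0.0418
```

```bash
python3 - <<'E'
from h import *
a=.0204
go([.520,.031,.14],[-np.sin(a),np.cos(a)]); print(robot.get_obs()['ft_force'],robot.get_obs()['grip_width'])
E
```

```text
shift cm [ 1.66  0.25 -0.36] rot [-2.999e+00  2.000e-03  5.000e-03] q6 now 1.25 pos [0.5181 0.0271 0.1566] after rot, shift in new axes [ 1.66 -0.2   0.38]
shift cm [ 1.66  0.25 -0.36] rot [ 0.142  0.003 -0.002] q6 now 1.25 pos [0.5181 0.0271 0.1566] after rot, shift in new axes [ 1.66  0.2  -0.38]
[-0.01776361 -0.35882397 -0.62126686] 0.041844875846650705
```

Now I fix the yaw and lateral error, then look at the box and drawer from the wrist before lowering.

>>> arm_command --pt "0.8 0.2 -0.36 0.142 0.003 -0.002 3.5" --pt "0.8 0 0 0 0 0 3.5" --pt "0 0 0 0 0 0 3.5" --pt "0 0 0 0 0 0 3.5"

```text
time: 6.15
position: [0.5184, 0.0313, 0.1393]
tool_rot: [0.494, 0.506, -0.495, 0.505]
ft_force: [-0.3, -0.8, -2.0]
grip_width: 0.0417
```

```bash
python3 - <<'E'
from h import *
a=.0204
o,im,d=boxlook(save='pics/w2.png')
go([.520,.031,.031],[-np.sin(a),np.cos(a)],o)
E
```

```text
contour px [346. 286.] ((449.3110656738281, -22.37835693359375), (78.75569152832031, 340.0010070800781), 1.2421891689300537)
contour px [321. 216.] ((503.5197448730469, 29.806381225585938), (53.8756103515625, 79.49441528320312), 1.2401248216629028)
contour px [18. 29.] ((737.0089721679688, 433.2886047363281), (153.29278564453125, 81.57274627685547), 70.67813873291016)
shift cm [10.83  0.18  0.03] rot [-3.14e+00 -4.00e-03  1.00e-03] q6 now 1.4 pos [0.5184 0.0313 0.1393] after rot, shift in new axes [10.83 -0.16 -0.03]
shift cm [10.83  0.18  0.03] rot [0.001 0.    0.003] q6 now 1.4 pos [0.5184 0.0313 0.1393] after rot, shift in new axes [10.83  0.16  0.03]
```

View pics/w2.png

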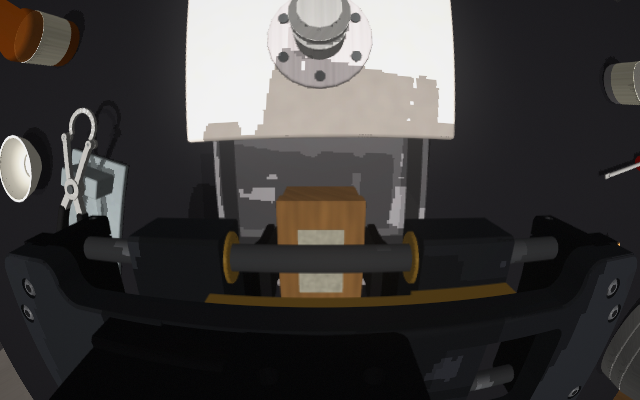

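The wrist view shows the box held straight at (321,245), with the drawer beneath it. The mill's front edge runs (188,141)–(454,137), and the shaft is at (320,15).

```bash
python3 - <<'E'
from h import *
o=robot.get_obs()
print('mill front edge',ray('wrist',[188,320,454],[141,138,137],.085,o).round(4).tolist())
print('drawer walls outer/inner',ray('wrist',[216,230,403,428],[180]*4,.06,o).round(4).tolist())
E
```

```text
mill front edge [[0.5721, 0.1289, 0.085], [0.5736, 0.0317, 0.085], [0.5793, -0.0669, 0.085]]
drawer walls outer/inner [[0.5381, 0.1163, 0.06], [0.5382, 0.1041, 0.06], [0.5411, -0.0361, 0.06], [0.5418, -0.0577, 0.06]]
```

>>> arm_command --pt "2.5 0.16 0.0 0 0 0.003 3.5" --pt "3 0 0 0 0 0 3.5" --pt "2 0 0 0 0 0 3.5" --pt "0 0 0 0 0 0 3.5" --pt "0 0 0 0 0 0 3.5"

```text
time: 6.82
position: [0.5231, 0.0301, 0.065]
tool_rot: [0.496, 0.504, -0.493, 0.508]
ft_force: [-0.3, -0.1, -1.8]
grip_width: 0.0418
```

```bash
python3 - <<'E'
from h import *
a=.0204
go([.520,.031,.031],[-np.sin(a),np.cos(a)]); print(robot.get_obs()['ft_force'])
E
```

```text
shift cm [ 3.4  -0.33 -0.1 ] rot [-3.139e+00  1.200e-02  3.000e-03] q6 now 1.39 pos [0.5231 0.0301 0.065 ] after rot, shift in new axes [3.4  0.31 0.09]
shift cm [ 3.4  -0.33 -0.1 ] rot [ 0.003  0.002 -0.007] q6 now 1.39 pos [0.5231 0.0301 0.065 ] after rot, shift in new axes [ 3.4  -0.31 -0.09]
[-0.30391268 -0.1057784  -1.79028514]
```

>>> arm_command --pt "1.5 -0.3 -0.1 0 0 -0.007 3.5" --pt "1.2 0 0 0 0 0 3.5" --pt "0.4 0 0 0 0 0 3.5" --pt "0 0 0 0 0 0 3.5" --pt "0 0 0 0 0 0 3.5"

```text
time: 7.45
position: [0.5214, 0.0309, 0.0335]
tool_rot: [0.494, 0.504, -0.494, 0.507]
ft_force: [0.2, -0.0, -1.9]
grip_width: 0.0419
```

```bash
python3 - <<'E'
from h import *
a=.0204
go([.520,.031,.031],[-np.sin(a),np.cos(a)]); print(robot.get_obs()['ft_force'])
E
```

```text
shift cm [ 0.25 -0.14 -0.01] rot [-3.138  0.005  0.004] q6 now 1.4 pos [0.5214 0.0309 0.0335] after rot, shift in new axes [0.25 0.14 0.01]
shift cm [ 0.25 -0.14 -0.01] rot [ 0.003  0.002 -0.003] q6 now 1.4 pos [0.5214 0.0309 0.0335] after rot, shift in new axes [ 0.25 -0.14 -0.01]
[ 0.1812097  -0.00553689 -1.93955069]
```

Lower the last 2 mm and release, opening to 6.5 cm.

>>> arm_command --pt "0.25 -0.1 0 0 0 0 3.5" --pt "0 0 0 0 0 0 3.5" --pt "0 0 0 0 0 0 5.0" --pt "0 0 0 0 0 0 6.5" --pt "0 0 0 0 0 0 6.5" --pt "0 0 0 0 0 0 6.5" --pt "0 0 0 0 0 0 6.5"

```text
time: 8.32
position: [0.5216, 0.0307, 0.0322]
tool_rot: [0.495, 0.504, -0.493, 0.508]
ft_force: [-0.2, 0.3, 0.6]
grip_width: 0.0647
```

>>> arm_command --pt "-2 0 0 0 0 0 6.5" --pt "-4 0 0 0 0 0 6.5" --pt "-4 0 0 0 0 0 6.5" --pt "-4 0 0 0 0 0 6.5" --pt "-1 0 0 0 0 0 6.5" --pt "0 0 0 0 0 0 3" --pt "0 0 0 0 0 0 0"

```text
time: 9.2
position: [0.5186, 0.0313, 0.1839]
tool_rot: [0.494, 0.505, -0.494, 0.506]
ft_force: [-0.1, -0.5, -0.5]
grip_width: 0.0522
```

```bash
python3 - <<'E'
from h import *
o,im,d=boxlook(z=.055,save='pics/w3.png')
o=robot.get_obs();print(o['position'],o['ft_force'],o['grip_width'])
im,W=cloud('top'); s=(W[...,0]>.49)&(W[...,0]<.555)&(abs(W[...,1]-.03)<.03); print('z in box area',np.nanpercentile(W[s][:,2],[10,50,90]))
a=.0204
go([.42,.028,.16],[np.cos(a),np.sin(a)])
go([.42,.028,.16],[-np.sin(a),np.cos(a)])
E
```

```text
contour px [385. 292.] ((435.1458740234375, -53.708221435546875), (87.01012420654297, 381.02166748046875), 1.349879264831543)
contour px [321. 189.] ((521.7008056640625, 29.840431213378906), (64.03961944580078, 42.044185638427734), 1.2609906196594238)
contour px [47. 39.] ((717.2660522460938, 393.5570068359375), (111.70565032958984, 63.719329833984375), 68.13401794433594)
[0.51841793 0.03131085 0.18368965] [ 0.50749879 -0.00689006 -1.37801086] 0.04869084294760799
z in box area [0.5125002  0.52367261 0.5270979 ]
shift cm [ 2.37 -9.85  0.09] rot [-1.568e+00  1.000e-03  2.000e-03] q6 now 1.39 pos [0.5185 0.0313 0.1837] after rot, shift in new axes [ 2.37 -0.13 -9.85]
shift cm [ 2.37 -9.85  0.09] rot [ 1.574e+00  2.000e-03 -1.000e-03] q6 now 1.39 pos [0.5185 0.0313 0.1837] after rot, shift in new axes [2.37 0.13 9.85]
shift cm [ 2.37 -9.85  0.09] rot [-3.138e+00 -0.000e+00  3.000e-03] q6 now 1.39 pos [0.5185 0.0313 0.1837] after rot, shift in new axes [ 2.37  9.85 -0.13]
shift cm [ 2.37 -9.85  0.09] rot [0.003 0.002 0.   ] q6 now 1.39 pos [0.5185 0.0313 0.1837] after rot, shift in new axes [ 2.37 -9.85  0.13]
```

The box sits flat and straight in the drawer at (0.522, 0.030), with lid 64×42 mm seen at the right height. Now I go around to the front of the drawer with the fingers shut.

>>> arm_command --pt "0 -3.5 0 0 0 0 0" --pt "0 -4 0 0 0 0 0" --pt "1 -2.4 0 0 0 0 0" --pt "3.5 0 0 0 0 0 0" --pt "4 0 0 0 0 0 0" --pt "3.5 0 0 0 0 0 0" --pt "1 0 0 0 0 0 0" --pt "0 0 0 0 0 0 0" --pt "0 0 0 0 0 0 0"

```text
time: 10.42
position: [0.4141, 0.029, 0.0457]
tool_rot: [0.492, 0.508, -0.496, 0.504]
ft_force: [0.0, 0.8, 1.0]
grip_width: 0.0005
```

```bash
python3 - <<'E'
from h import *
a=.0204
go([.54,.0307,.045],[-np.sin(a),np.cos(a)]); print(robot.get_obs()['ft_force'],robot.get_obs()['grip_width'])
E
```

```text
shift cm [-0.04 12.59  0.12] rot [-3.139 -0.014 -0.   ] q6 now 1.35 pos [0.4141 0.029  0.0457] after rot, shift in new axes [  0.07 -12.59  -0.08]
shift cm [-0.04 12.59  0.12] rot [ 0.003 -0.     0.009] q6 now 1.35 pos [0.4141 0.029  0.0457] after rot, shift in new axes [ 0.07 12.59  0.08]
[0.03154091 0.77059829 1.00580659] 0.0005499023273564865
```

>>> arm_command --pt "0 1 0 0 0 0.009 0" --pt "0 1 0 0 0 0 0" --pt "0 0.8 0 0 0 0 0" --pt "0 1 0 0 0 0 0" --pt "0 1 0 0 0 0 0" --pt "0 1 0 0 0 0 0" --pt "0 1 0 0 0 0 0" --pt "0 1 0 0 0 0 0" --pt "0 1 0 0 0 0 0"

```text
time: 11.55
position: [0.5078, 0.0317, 0.048]
tool_rot: [0.495, 0.505, -0.494, 0.506]
ft_force: [-1.4, 1.6, 0.4]
grip_width: 0.0001
```

```bash
python3 - <<'E'
from h import *
a=.0204
go([.54,.0307,.045],[-np.sin(a),np.cos(a)]); print(robot.get_obs()['ft_force'],robot.get_obs()['grip_width'])
E
```

```text
shift cm [0.31 3.22 0.17] rot [-3.138e+00  3.000e-03 -0.000e+00] q6 now 1.39 pos [0.5078 0.0317 0.048 ] after rot, shift in new axes [ 0.3  -3.22 -0.16]
shift cm [0.31 3.22 0.17] rot [ 0.003 -0.    -0.002] q6 now 1.39 pos [0.5078 0.0317 0.048 ] after rot, shift in new axes [0.3  3.22 0.16]
[-1.43276362  1.64158669  0.36379336] 9.196107894323969e-05
```

>>> arm_command --pt "0.2 1 0.1 0 0 0 0" --pt "0 0.8 0 0 0 0 0" --pt "0 0.6 0 0 0 0 0" --pt "0 0.5 0 0 0 0 0" --pt "0 0.4 0 0 0 0 0" --pt "0 0.4 0 0 0 0 0"

```text
time: 12.3
position: [0.5402, 0.0316, 0.0454]
tool_rot: [0.49, 0.51, -0.497, 0.503]
ft_force: [-7.9, -1.8, 5.3]
grip_width: 0.0003
```

```bash
python3 - <<'E'
from h import *
a=.0204
go([.54,.0307,.045],[-np.sin(a),np.cos(a)]); print(robot.get_obs()['ft_force'],robot.get_obs()['grip_width'])
E
```

```text
shift cm [ 0.04 -0.02  0.09] rot [-3.136e+00 -2.300e-02 -1.000e-03] q6 now 1.4 pos [0.5402 0.0316 0.0454] after rot, shift in new axes [ 0.04  0.02 -0.09]
shift cm [ 0.04 -0.02  0.09] rot [ 0.005 -0.001  0.014] q6 now 1.4 pos [0.5402 0.0316 0.0454] after rot, shift in new axes [ 0.04 -0.02  0.09]
[-7.92675401 -1.76201613  5.29304075] 0.0002594692401305874
```

>>> arm_command --pt "0 0.3 0 0 0 0 0" --pt "0 0.2 0 0 0 0 0" --pt "0 0 0 0 0 0 0"

```text
time: 12.68
position: [0.5398, 0.0317, 0.0451]
tool_rot: [0.487, 0.513, -0.5, 0.5]
ft_force: [-2.4, -0.1, 0.6]
grip_width: 0.0006
```

>>> arm_command --pt "0 -1.5 0 0 0 0 0" --pt "0 -2.5 0 0 0 0 0" --pt "-3 -1 0 0 0 0 0" --pt "-4 0 0 0 0 0 4" --pt "-4 0 0 0 0 0 8.7" --pt "-4 0 0 0 0 0 8.7" --pt "-2 0 0 0 0 0 8.7" --pt "0 0 0 0 0 0 8.7" --pt "0 0 0 0 0 0 8.7"

```text
time: 13.8
position: [0.5063, 0.0286, 0.2234]
tool_rot: [0.496, 0.502, -0.492, 0.509]
ft_force: [-0.3, -0.1, -1.2]
grip_width: 0.053
```

```bash
python3 - <<'E'
from h import *
o=robot.get_obs(); im,d=optics.camera('wrist'); cv2.imwrite('pics/w4.png',im); np.savez('w4.npz',im=im,d=d,p=o['position'],r=o['tool_rot'])
print(o['position'],o['tool_rot'],o['ft_force'])
E
```

```text
[0.506344   0.02864315 0.22340408] [ 0.49602287  0.50234797 -0.49201115  0.50944368] [-0.26451202 -0.12837381 -1.1768693 ]
```

View pics/w4.png

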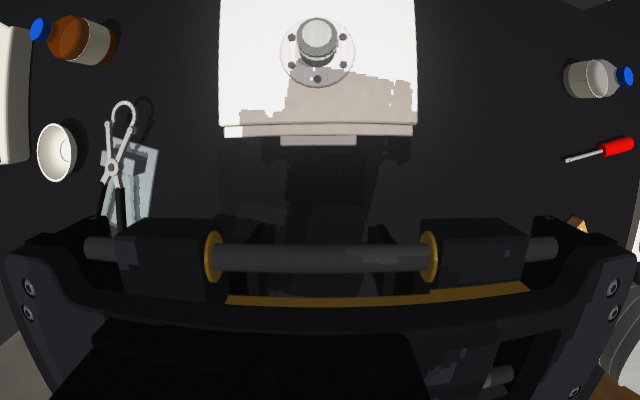

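The drawer is shut. The panel sits tight against the mill at row ~131, the lip is at (318,140) and the shaft top at (318,36). The pliers' pivot is at (112,168), with the ring at (123,112).

```bash
python3 - <<'E'
from h import *
D=np.load('w4.npz'); o=dict(position=D['p'],tool_rot=D['r']); im=D['im']
def f(n,u,v,z):
    print(n,ray('wrist',u,v,z,o).round(4).tolist())
f('mill edge',[320],[125],.085); f('panel top front',[225,320,412],[137,135,135],.074); f('lip edge',[318],[146],.065)
f('pivot',[112],[168],.054); f('ring far',[124],[103],.042)
# shaft: gray vs. bright at top
g=cv2.cvtColor(im,cv2.COLOR_BGR2GRAY)
cr=cv2.resize(im[0:100,260:380],None,fx=3,fy=3,interpolation=cv2.INTER_CUBIC)
cr2=cv2.resize(im[90:240,60:180],None,fx=3,fy=3,interpolation=cv2.INTER_CUBIC)
c=np.zeros((450,740,3),np.uint8); c[:300,:360]=cr; c[:450,370:730]=cr2; cv2.imwrite('pics/c4.png',c)
# pliers in top view
u0=130;v0=120
for n,(x,y),z in(('ring far',(200,150),.044),('pivot',(180,222),.054),('hl',(125,305),.054),('hr',(176,322),.054),('hlstart',(168,240),.054),('hrstart',(184,240),.054)):
    print('top',n,ray('top',u0+x/2.5,v0+y/2.5,z).round(4).tolist())
E
```

```text
mill edge [[0.5719, 0.0292, 0.085]]
panel top front [[0.5597, 0.1268, 0.074], [0.562, 0.0289, 0.074], [0.5662, -0.0656, 0.074]]
lip edge [[0.5503, 0.0307, 0.065]]
pivot [[0.5259, 0.2923, 0.054]]
ring far [[0.6074, 0.2774, 0.042]]
top ring far [[0.6091, 0.2774, 0.044]]
top pivot [[0.5236, 0.293, 0.054]]
top hl [[0.4283, 0.3498, 0.054]]
top hr [[0.4104, 0.2911, 0.054]]
top hlstart [[0.5028, 0.3055, 0.054]]
top hrstart [[0.5031, 0.2872, 0.054]]
```

View pics/c4.png

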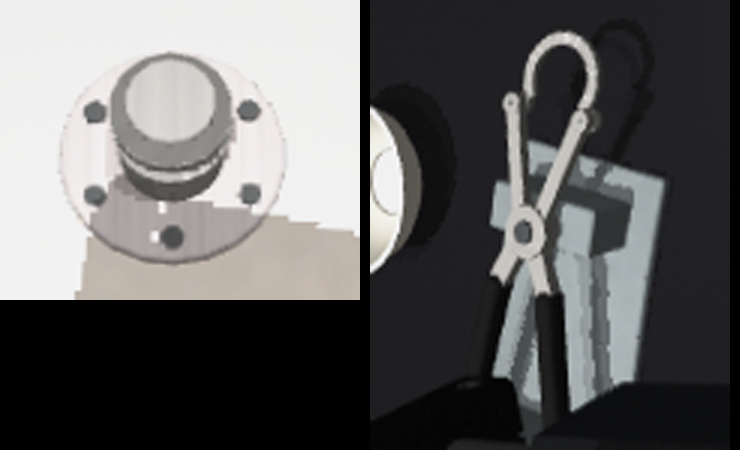

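```bash
python3 - <<'E'
from h import *
D=np.load('w4.npz'); o=dict(position=D['p'],tool_rot=D['r']); im=D['im']
f=lambda n,u,v,z: print(n,ray('wrist',u,v,z,o).round(4).tolist())
f('shaft top',[260+170/3],[99/3],.150); f('flange',[260+172/3],[158/3],.093)
X=np.array([526,562,511,582]);Y=np.array([232,38,103,119])
f('piv,far,lug l,lug r',60+(X-370)/3,90+Y/3,.045)
a=np.radians(-12)
go([.40,.31,.20],[-np.sin(a),np.cos(a)])
E
```

```text
shaft top [[0.6436, 0.0335, 0.15]]
flange [[0.6415, 0.0333, 0.093]]
piv,far,lug l,lug r [[0.5256, 0.2993, 0.045], [0.6075, 0.2752, 0.045], [0.5821, 0.3046, 0.045], [0.5725, 0.2646, 0.045]]
shift cm [  2.13  -9.99 -28.39] rot [-2.908  0.016  0.003] q6 now 1.38 pos [0.5063 0.0286 0.2233] after rot, shift in new axes [ 2.33 16.25 25.31]
shift cm [  2.13  -9.99 -28.39] rot [ 0.233  0.002 -0.011] q6 now 1.38 pos [0.5063 0.0286 0.2233] after rot, shift in new axes [  2.33 -16.25 -25.31]
```

>>> arm_command --pt "0 -1 -2.5 0 0 0 8.7" --pt "0 -1.6 -4.5 0 0 0 8.7" --pt "0 -1.8 -5 0 0 0 8.7" --pt "0 -1.8 -5 0 0 0 8.7" --pt "0.5 -1.6 -4.5 0 0 0 8.7" --pt "0.5 -1.2 -4 0 0 0 8.7" --pt "0.5 -1 -2.9 0 0 0 8.7" --pt "0 0 0 0.12 0 0 8.7" --pt "0 0 0 0.12 0 -0.01 8.7" --pt "0 0 0 0 0 0 8.7" --pt "0 0 0 0 0 0 8.7"

```text
time: 15.22
position: [0.3938, 0.3175, 0.1915]
tool_rot: [-0.546, -0.443, 0.559, -0.439]
ft_force: [-0.1, -0.6, -0.6]
grip_width: 0.087
```

```bash
python3 - <<'E'
from h import *
o=robot.get_obs(); im,d=optics.camera('wrist'); np.savez('w5.npz',im=im,d=d,p=o['position'],r=o['tool_rot'])
print(o['position'],o['tool_rot'],o['ft_force'])
cv2.imwrite('pics/w5.png',cv2.resize(im[30:230,190:450],None,fx=3,fy=3,interpolation=cv2.INTER_CUBIC))
E
```

```text
[0.39382961 0.31752078 0.19145922] [-0.54611327 -0.44315654  0.55893916 -0.43927166] [-0.14364428 -0.60471983 -0.63402095]
```

View pics/w5.png

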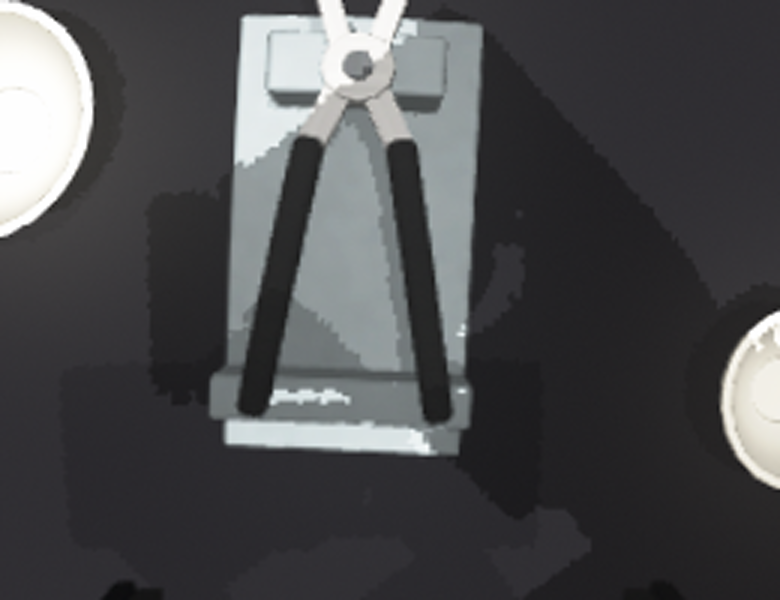

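The crop shows the handles clearly: left from (307,143) to (252,408), right from (402,148) to (437,415), with the pivot at (357,66).

```bash
python3 - <<'E'
from h import *
D=np.load('w5.npz'); o=dict(position=D['p'],tool_rot=D['r'])
X=np.array([307,252,402,437,357]);Y=np.array([143,408,148,415,66])
P=ray('wrist',190+X/3,30+Y/3,.054,o)[:,:2]; print(P.round(4).tolist())
ms=(P[0]+P[2])/2; me=(P[1]+P[3])/2; ax=ms-me; L=np.linalg.norm(ax); ax/=L
print('axis deg',np.degrees(np.arctan2(ax[1],ax[0])),'len',L,'widths',np.linalg.norm(P[0]-P[2]),np.linalg.norm(P[1]-P[3]),'piv-axis off',np.cross(ax,P[4]-ms),'dists behind pivot',(P[4]-ms)@ax,(P[4]-me)@ax)
i=me+ax*(120-60)/1000; ip=P[4]-.06*ax
print('grip pt',i,ip)
d=[P[k]/1 for k in range(4)]
h1=(P[0]-P[1]);h2=(P[2]-P[3]); b=h1/np.linalg.norm(h1)+h2/np.linalg.norm(h2); print('bisector',np.degrees(np.arctan2(b[1],b[0])))
g=(i+ip)/2
t=np.arctan2(ax[1],ax[0]); go([*g,.10],[-np.sin(t),np.cos(t)]); print(g)
E
```

```text
[[0.5047, 0.3171], [0.4255, 0.3542], [0.4962, 0.2883], [0.4097, 0.2961], [0.5258, 0.2961]]
axis deg -15.196007508335938 len 0.08589308840991969 widths 0.030034049580169697 0.060220007478857966 piv-axis off 0.0003256320847571806 dists behind pivot 0.026168106652287738 0.11206119506220744
grip pt [0.47547928 0.30946643] [0.46790341 0.31186161]
bisector -15.163841065868088
shift cm [ 9.02  7.88 -1.16] rot [-3.1   -0.024  0.017] q6 now 2.25 pos [0.3938 0.3175 0.1915] after rot, shift in new axes [ 9.15 -7.69  1.38]
shift cm [ 9.02  7.88 -1.16] rot [0.042 0.011 0.015] q6 now 2.25 pos [0.3938 0.3175 0.1915] after rot, shift in new axes [ 9.15  7.69 -1.38]
[0.47169135 0.31066402]<stdin>:6: DeprecationWarning: Arrays of 2-dimensional vectors are deprecated. Use arrays of 3-dimensional vectors instead. (deprecated in NumPy 2.0)
```

>>> arm_command --pt "0 0 0 0.042 0.011 0.015 8.7" --pt "1.5 2.4 -0.5 0 0 0 8.7" --pt "3 3 -0.5 0 0 0 8.7" --pt "3 2 -0.3 0 0 0 8.7" --pt "0 0 0 0 0 0 8.7" --pt "0 0 0 0 0 0 8.7"

```text
time: 16.02
position: [0.471, 0.31, 0.1156]
tool_rot: [0.562, 0.43, -0.56, 0.43]
ft_force: [-1.0, 0.4, -0.3]
grip_width: 0.0872
```

```bash
python3 - <<'E'
from h import *
t=np.radians(-15.2); go([.469,.3115,.028],[-np.sin(t),np.cos(t)])
E
```

```text
shift cm [ 8.76 -0.24 -0.08] rot [-3.139e+00  3.000e-03 -3.000e-03] q6 now 2.22 pos [0.471  0.31   0.1156] after rot, shift in new axes [8.76 0.23 0.1 ]
shift cm [ 8.76 -0.24 -0.08] rot [ 0.003 -0.002 -0.002] q6 now 2.22 pos [0.471  0.31   0.1156] after rot, shift in new axes [ 8.76 -0.23 -0.1 ]
```

>>> arm_command --pt "2 -0.2 -0.1 0 0 0 8.7" --pt "2.5 0 0 0 0 0 8.7" --pt "1.8 0 0 0 0 0 8.7" --pt "0 0 0 0 0 0 8.7" --pt "0 0 0 0 0 0 8.7"

```text
time: 16.65
position: [0.4689, 0.3142, 0.059]
tool_rot: [0.564, 0.431, -0.556, 0.432]
ft_force: [-0.2, -0.6, -0.2]
grip_width: 0.0868
```

```bash
python3 - <<'E'
from h import *
t=np.radians(-15.2); go([.469,.3115,.028],[-np.sin(t),np.cos(t)])
E
```

```text
shift cm [3.1  0.05 0.28] rot [-3.134  0.014 -0.013] q6 now 2.22 pos [0.4689 0.3142 0.059 ] after rot, shift in new axes [ 3.1  -0.08 -0.25]
shift cm [3.1  0.05 0.28] rot [ 0.007 -0.008 -0.009] q6 now 2.22 pos [0.4689 0.3142 0.059 ] after rot, shift in new axes [3.1  0.08 0.25]
```

>>> arm_command --pt "1.2 0.05 0.25 0.005 -0.008 -0.009 8.7" --pt "1.2 0 0 0 0 0 8.7" --pt "0.5 0 0 0 0 0 8.7" --pt "0 0 0 0 0 0 8.7" --pt "0 0 0 0 0 0 8.7"

```text
time: 17.27
position: [0.4698, 0.312, 0.0298]
tool_rot: [0.562, 0.43, -0.561, 0.43]
ft_force: [0.3, -0.2, 0.2]
grip_width: 0.0868
```

```bash
python3 - <<'E'
from h import *
t=np.radians(-15.2); go([.469,.3115,.028],[-np.sin(t),np.cos(t)]); print(robot.get_obs()['ft_force'])
E
```

```text
shift cm [ 0.18 -0.06  0.07] rot [-3.14e+00  3.00e-03 -2.00e-03] q6 now 2.22 pos [0.4698 0.312  0.0298] after rot, shift in new axes [ 0.18  0.06 -0.07]
shift cm [ 0.18 -0.06  0.07] rot [ 0.002 -0.001 -0.002] q6 now 2.22 pos [0.4698 0.312  0.0298] after rot, shift in new axes [ 0.18 -0.06  0.07]
[ 0.28043207 -0.18150448  0.19308069]
```

>>> arm_command --pt "0.15 -0.05 0.05 0 0 0 6.0" --pt "0 0 0 0 0 0 5.0" --pt "0 0 0 0 0 0 4.0" --pt "0 0 0 0 0 0 2.5" --pt "0 0 0 0 0 0 2.0" --pt "0 0 0 0 0 0 2.0" --pt "0 0 0 0 0 0 2.0" --pt "0 0 0 0 0 0 2.0" --grip_force 40

```text
time: 18.27
position: [0.4693, 0.3119, 0.0287]
tool_rot: [0.562, 0.43, -0.56, 0.43]
ft_force: [0.1, 0.3, 0.3]
grip_width: 0.0283
```

```bash
python3 - <<'E'
from h import *
o=robot.get_obs(); im,d=optics.camera('wrist'); np.savez('w6.npz',im=im,p=o['position'],r=o['tool_rot'])
print(o['position'],o['tool_rot'],o['ft_force'],o['grip_width'])
cv2.imwrite('pics/w6.png',cv2.resize(im[50:250,190:450],None,fx=3,fy=3,interpolation=cv2.INTER_CUBIC))
E
```

```text
[0.46931124 0.31185713 0.02867624] [ 0.56240653  0.42974747 -0.5602397   0.43028767] [0.09670402 0.28210607 0.27304679] 0.028301730834822816
```

View pics/w6.png

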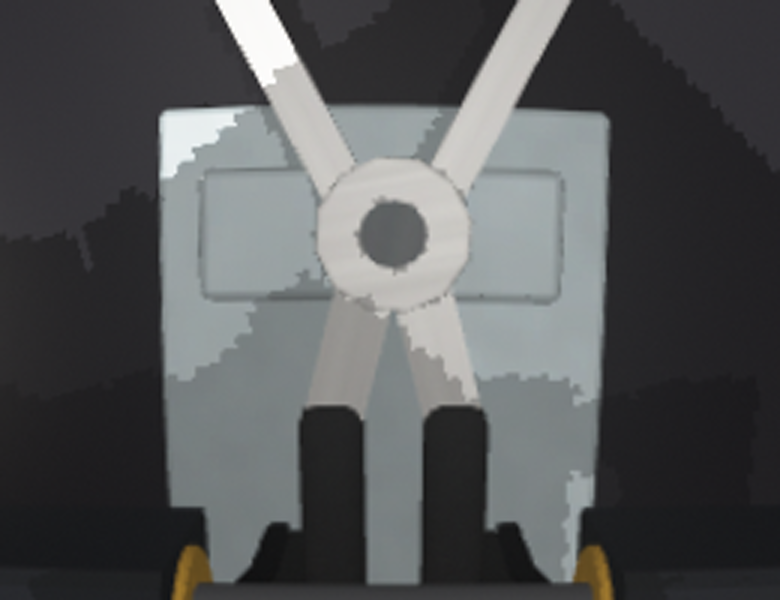

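The pliers are fully squeezed, with handles parallel and the opening at 28 mm. The pivot is at crop (393,234).

```bash
python3 - <<'E'
from h import *
D=np.load('w6.npz'); o=dict(position=D['p'],tool_rot=D['r'])
for z in(.050,.054,.058):
    P=ray('wrist',190+393/3,50+234/3,z,o)[0]; print(z,P.round(4),'tool frame mm',(R.from_quat(o['tool_rot']).as_matrix().T@(P-o['position'])*1000).round(1))
t=np.radians(-15.2)
go([.469,.3115,.20],[-np.sin(t),np.cos(t)])
E
```

```text
0.05 [0.5305 0.2939 0.05  ] tool frame mm [-21.2  63.8   1.4]
0.054 [0.5305 0.2939 0.054 ] tool frame mm [-25.2  63.8   1.4]
0.058 [0.5305 0.2938 0.058 ] tool frame mm [-29.2  63.9   1.4]
shift cm [-1.713e+01  2.000e-02  1.000e-02] rot [-3.14e+00  4.00e-03 -3.00e-03] q6 now 2.22 pos [0.4693 0.3119 0.0287] after rot, shift in new axes [-17.13   0.02  -0.04]
shift cm [-1.713e+01  2.000e-02  1.000e-02] rot [ 0.002 -0.002 -0.002] q6 now 2.22 pos [0.4693 0.3119 0.0287] after rot, shift in new axes [-17.13  -0.02   0.04]
```

>>> arm_command --pt "-0.6 0 0 0 0 0 2.0" --pt "-1 0 0 0 0 0 2.0" --pt "-2 0 0 0 0 0 2.0" --pt "-3 0 0 0 0 0 2.0" --pt "-3 0 0 0 0 0 2.0" --pt "-3 0 0 0 0 0 2.0" --pt "-3 0 0 0 0 0 2.0" --pt "-2 0 0 0 0 0 2.0" --pt "0 0 0 0 0 0 2.0" --pt "0 0 0 0 0 0 2.0"

```text
time: 19.58
position: [0.4668, 0.3107, 0.2137]
tool_rot: [0.562, 0.43, -0.561, 0.43]
ft_force: [-0.7, -0.1, -1.9]
grip_width: 0.0281
```

```bash
cat >> h.py <<'E'
def topc(name='wrist',thr=140,box=(60,60,440,225)): pass
E
python3 - <<'E'
from h import *
o=robot.get_obs(); im,d=optics.camera('wrist'); np.savez('w7.npz',im=im,d=d,p=o['position'],r=o['tool_rot'])
print(o['position'],o['tool_rot'],o['ft_force'],o['grip_width'],o['q'])
t=np.radians(-15.2); go([.5375,.064,.19],[-np.sin(t),np.cos(t)])
# depth at the pivot/arms in world
c=optics.camera_info('wrist'); K=np.array(c['mtx']);T=np.array(c['tool_from_camera'])
for u,v in((321,128),(310,115),(313,150),(330,150),(305,195),(336,195)):
    x=(u-K[0,2])/K[0,0];y=(v-K[1,2])/K[1,1];th=np.hypot(x,y);s=np.sin(th)/th; r=np.array([x*s,y*s,np.cos(th)]); p=r/r[2]*d[v,u]
    print((u,v),'tool frame mm',((T[:3,:3]@p+T[:3,3])*1000).round(1))
cv2.imwrite('pics/w7.png',cv2.resize(im[0:250,170:470],None,fx=2.4,fy=2.4,interpolation=cv2.INTER_CUBIC))
E
```

```text
[0.466797   0.31065062 0.21368484] [ 0.56208556  0.42979627 -0.56051254  0.43030301] [-0.73645064 -0.09472218 -1.91095247] 0.02812624520450965 [ 3.87972637e-01  4.50968424e-01  1.60726396e+00 -1.21397783e-04
  1.08102556e+00  2.22208450e+00]
shift cm [ 2.36 13.23 21.99] rot [-3.14e+00  3.00e-03 -2.00e-03] q6 now 2.22 pos [0.4669 0.3107 0.2136] after rot, shift in new axes [  2.36 -13.28 -21.96]
shift cm [ 2.36 13.23 21.99] rot [ 0.002 -0.001 -0.002] q6 now 2.22 pos [0.4669 0.3107 0.2136] after rot, shift in new axes [ 2.36 13.28 21.96]
(321, 128) tool frame mm [-24.   63.8   1.4]
(310, 115) tool frame mm [-22.   69.6  -3.5]
(313, 150) tool frame mm [-22.3  53.9  -2.2]
(330, 150) tool frame mm [-22.   53.9   5.5]
(305, 195) tool frame mm [-24.1  33.6  -5.9]
(336, 195) tool frame mm [-24.1  33.6   8.2]
```

View pics/w7.png

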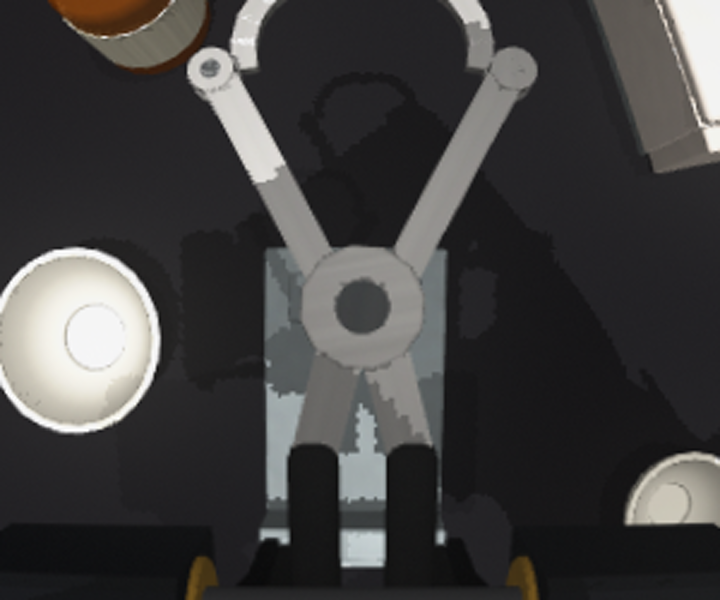

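The view after lifting shows the pliers held level, since pivot and handle tops are at the same depth. The spread lugs are at (210,70) and (515,70). I carry them over the shaft at height.

>>> arm_command --pt "0 0.6 1.2 0 0 0 2.0" --pt "0 1.4 2.4 0 0 0 2.0" --pt "0 1.8 3.1 0 0 0 2.0" --pt "0 1.8 3.1 0 0 0 2.0" --pt "0 1.8 3.1 0 0 0 2.0" --pt "0 1.8 3.1 0 0 0 2.0" --pt "0 1.6 2.7 0 0 0 2.0" --pt "0 1.2 1.9 0 0 0 2.0" --pt "0 0.5 0.8 0 0 0 2.0" --pt "0 0 0 0 0 0 2.0" --pt "0 0 0 0 0 0 2.0"

```text
time: 21.0
position: [0.5281, 0.0571, 0.2042]
tool_rot: [-0.556, -0.432, 0.567, -0.427]
ft_force: [-0.1, -0.3, -2.8]
grip_width: 0.0288
```

```bash
python3 - <<'E'
from h import *
o=robot.get_obs(); print(o['ft_force'],o['grip_width'])
t=np.radians(-15.2); go([.5340,.0649,.175],[-np.sin(t),np.cos(t)])
E
```

```text
[-0.11931552 -0.25757114 -2.77743248] 0.028804680147067364
shift cm [ 2.9   0.41 -0.93] rot [-3.141 -0.026  0.013] q6 now 1.74 pos [0.5281 0.0571 0.2042] after rot, shift in new axes [ 2.92 -0.37  0.9 ]
shift cm [ 2.9   0.41 -0.93] rot [0.001 0.008 0.016] q6 now 1.74 pos [0.5281 0.0571 0.2042] after rot, shift in new axes [ 2.92  0.37 -0.9 ]
```

>>> arm_command --pt "0.5 0.37 -0.9 0 0.008 0.016 2.0" --pt "1 0 0 0 0 0 2.0" --pt "0.5 0 0 0 0 0 2.0" --pt "0 0 0 0 0 0 2.0" --pt "0 0 0 0 0 0 2.0"

```text
time: 21.62
position: [0.5331, 0.068, 0.1821]
tool_rot: [-0.561, -0.431, 0.561, -0.43]
ft_force: [0.4, -0.3, -2.3]
grip_width: 0.0285
```

```bash
python3 - <<'E'
from h import *
t=np.radians(-15.2); go([.5340,.0649,.162],[-np.sin(t),np.cos(t)])
o=robot.get_obs(); im,d=optics.camera('wrist'); np.savez('w8.npz',im=im,d=d,p=o['position'],r=o['tool_rot'])
sd=optics.camera('side')[0]; np.save('sd8.npy',sd)
tp=optics.camera('top')[0]
a=cv2.resize(im[0:150,200:440],None,fx=2.5,fy=2.5,interpolation=cv2.INTER_CUBIC)
b=cv2.resize(sd[140:240,280:400],None,fx=2.5,fy=2.5,interpolation=cv2.INTER_CUBIC)
c=np.zeros((560,800,3),np.uint8); c[:375,:600]=a; 
b2=cv2.resize(sd[160:215,310:400],None,fx=3.3,fy=3.3); c[378:378+b2.shape[0],:b2.shape[1]]=b2
t2=cv2.resize(tp[130:200,250:335],None,fx=2.6,fy=2.6); c[378:378+t2.shape[0],320:320+t2.shape[1]]=t2
cv2.imwrite('pics/w8.png',c); print(b2.shape,t2.shape)
E
```

```text
shift cm [2.01 0.17 0.28] rot [-3.137e+00 -2.000e-03 -1.000e-03] q6 now 1.75 pos [0.5331 0.068  0.1821] after rot, shift in new axes [ 2.01 -0.17 -0.28]
shift cm [2.01 0.17 0.28] rot [ 0.005 -0.001  0.001] q6 now 1.75 pos [0.5331 0.068  0.1821] after rot, shift in new axes [2.01 0.17 0.28]
(182, 297, 3) (182, 221, 3)
```

View pics/w8.png

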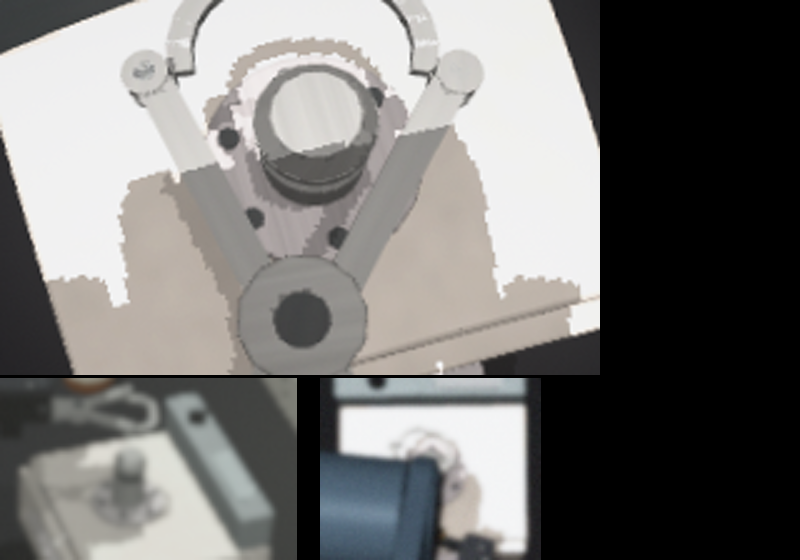

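The image shows the spread ring ahead of the shaft. The shaft top is at crop (316,110), the lugs at (145,70) and (462,72), and the pivot at (302,320).

```bash
python3 - <<'E'
from h import *
D=np.load('w8.npz'); o=dict(position=D['p'],tool_rot=D['r']); Rw=R.from_quat(o['tool_rot']).as_matrix(); d=D['d']; print('tilt',Rw[:,0].round(4))
def tf(u,v,z):
    P=ray('wrist',u,v,z,o)[0]; return P.round(4),(Rw.T@(P-o['position'])*1000).round(1)
zt=o['position'][2]
print('shaft top',tf(200+316/2.5,110/2.5,.150))
print('pivot',tf(200+302/2.5,320/2.5,zt+.024))
for z in(.018,.022): print('lugs',tf(200+145/2.5,70/2.5,zt+z),tf(200+462/2.5,72/2.5,zt+z))
# depth-based shaft top
c=optics.camera_info('wrist'); K=np.array(c['mtx']);T=np.array(c['tool_from_camera'])
u,v=np.meshgrid(np.arange(306,348),np.arange(25,80)); x=(u-K[0,2])/K[0,0];y=(v-K[1,2])/K[1,1];th=np.hypot(x,y);s=np.sinc(th/np.pi)
r=np.stack([x*s,y*s,np.cos(th)],-1); p=r/r[...,2:]*d[v,u][...,None]; w=(p@T[:3,:3].T+T[:3,3])@Rw.T+o['position']
m=(w[...,2]>.146)&(w[...,2]<.154); q=w[m]; print('depth disc',m.sum(),q.mean(0),q.min(0),q.max(0),cv2.minEnclosingCircle((q[:,:2]*1000).astype(np.float32)))
c0=np.array([*(np.array(cv2.minEnclosingCircle((q[:,:2]*1000).astype(np.float32))[0])/1000),.15]); print((Rw.T@(c0-o['position'])*1000).round(1))
# inner arc of the ring in tool coordinates: use depth around ring
U,V=np.meshgrid(np.arange(255,390),np.arange(0,45)); x=(U-K[0,2])/K[0,0];y=(V-K[1,2])/K[1,1];th=np.hypot(x,y);s=np.sinc(th/np.pi)
r=np.stack([x*s,y*s,np.cos(th)],-1); p=r/r[...,2:]*d[V,U][...,None]; tt=(p@T[:3,:3].T+T[:3,3])*1000
m=(tt[...,0]<-8)&(tt[...,0]>-32)&(d[V,U]>0); print('ring/lugs tool x range',np.percentile(tt[m][:,0],[2,25,50,75,98]).round(1))
for rr in(0,4,8,12,16,20): 
    k=m[rr]; print(rr,tt[rr][k][:,1].mean().round(1),'left z',tt[rr][k&(U[rr]<320)][[0,-1],2].round(1),'right z',tt[rr][k&(U[rr]>320)][[0,-1],2].round(1))
E
```

```text
tilt [-8.e-04  9.e-04 -1.e+00]
shaft top (array([0.6445, 0.0334, 0.15  ]), array([ 32. , 116.5,   4.8]))
pivot (array([0.5945, 0.0503, 0.2061]), array([-24.1,  63.8,   1.3]))
lugs (array([0.6491, 0.0661, 0.2001]), array([-18.1, 112.5, -28. ])) (array([0.6335, 0.0089, 0.2001]), array([-18.1, 112.2,  31.2]))
lugs (array([0.6476, 0.0657, 0.2041]), array([-22.1, 111.2, -27.2])) (array([0.6325, 0.0101, 0.2041]), array([-22.1, 110.9,  30.4]))
depth disc 1274 [0.64336159 0.03392548 0.14870622] [0.63015959 0.01989157 0.14600519] [0.65745909 0.047218   0.1509607 ] ((643.456787109375, 33.942909240722656), 14.074104309082031)
[ 32.  115.4   4.5]
ring/lugs tool x range [-22.1 -20.7 -15.7 -13.7 -10.5]
0 128.7 left z [-21.9 -14.4] right z [16.7 24.1]
4 126.5 left z [-23.4 -17.3] right z [19.7 25.6]
8 124.3 left z [-23.6 -18.4] right z [20.6 26.1]
12 122.1 left z [-24.7 -19.1] right z [21.5 27. ]
16 119.9 left z [-25. -20.] right z [22.3 27.4]
20 116.9 left z [-29.  -20.1] right z [22.5 31.1]
```

>>> arm_command --pt "0.3 0.22 0.34 0.004 0 0 2.0" --pt "0.5 0 0 0 0 0 2.0" --pt "0.5 0 0 0 0 0 2.0" --pt "0.3 0 0 0 0 0 2.0" --pt "0 0 0 0 0 0 2.0" --pt "0 0 0 0 0 0 2.0"

```text
time: 22.52
position: [0.5348, 0.0634, 0.1653]
tool_rot: [0.562, 0.43, -0.562, 0.429]
ft_force: [-0.6, 1.2, -1.5]
grip_width: 0.0281
```

```bash
cat >> h.py <<'E'
def shaftfit(tag):
    """shaft-top centre in the tool frame (mm) from the wrist depth; want about y 113.5, z 1.2"""
    o=robot.get_obs(); im,d=optics.camera('wrist'); cv2.imwrite(f'pics/{tag}.png',cv2.resize(im[0:160,200:440],None,fx=3,fy=3,interpolation=cv2.INTER_CUBIC))
    Rw=R.from_quat(o['tool_rot']).as_matrix(); c=optics.camera_info('wrist'); K=np.array(c['mtx']);T=np.array(c['tool_from_camera'])
    U,V=np.meshgrid(np.arange(255,390),np.arange(0,90)); x=(U-K[0,2])/K[0,0];y=(V-K[1,2])/K[1,1];th=np.hypot(x,y);s=np.sinc(th/np.pi)
    r=np.stack([x*s,y*s,np.cos(th)],-1); t=(r/r[...,2:]*d[V,U][...,None])@T[:3,:3].T+T[:3,3]; w=t@Rw.T+o['position']
    m=(abs(w[...,2]-.149)<.004)&(np.hypot(w[...,0]-.6438,w[...,1]-.0337)<.0155)
    q=t[m]*1000; print('shaft tool',len(q),q.mean(0).round(1),cv2.minEnclosingCircle(q[:,1:].astype(np.float32)),'world',w[m].mean(0).round(4))
    g=(t[...,0]<-.009)&(t[...,0]>-.019)&(t[...,1]>.113)&(d[V,U]>0)&~m
    for rr in(0,3,6,9,12,15,18):
        k=g[rr]; l=t[rr][k&(U[rr]<320)]*1000; h=t[rr][k&(U[rr]>320)]*1000
        if len(l) and len(h): print('ring y',l[:,1].mean().round(1),'inner z',l[:,2].max().round(1),h[:,2].min().round(1),'x',np.median(l[:,0]).round(1),np.median(h[:,0]).round(1))
    print('ft',o['ft_force'].round(2),'grip',o['grip_width'])
E
python3 - <<'E'
from h import *
t=np.radians(-15.2); go([.5343,.0641,.147],[-np.sin(t),np.cos(t)])
shaftfit('w9')
E
```

```text
shift cm [ 1.83 -0.07 -0.05] rot [3.141e+00 0.000e+00 1.000e-03] q6 now 1.75 pos [0.5348 0.0634 0.1653] after rot, shift in new axes [1.83 0.07 0.05]
shift cm [ 1.83 -0.07 -0.05] rot [-0.    -0.001  0.   ] q6 now 1.75 pos [0.5348 0.0634 0.1653] after rot, shift in new axes [ 1.83 -0.07 -0.05]
shaft tool 1635 [ 16.8 112.2  -0. ] ((112.78787994384766, 0.099013552069664), 14.406631469726562) world [0.6431 0.034  0.1485]
ring y 128.7 inner z -14.4 16.8 x -13.4 -13.6
ring y 127.2 inner z -17.0 19.3 x -13.4 -13.5
ring y 125.5 inner z -18.0 20.1 x -13.6 -14.2
ring y 123.7 inner z -18.8 21.1 x -13.9 -13.5
ring y 122.2 inner z -19.2 21.5 x -13.7 -13.6
ring y 120.6 inner z -20.1 22.3 x -13.5 -13.5
ring y 119.1 inner z -20.2 22.6 x -13.1 -13.9
ft [-0.55  1.22 -1.52] grip 0.02806151555911344
```

>>> arm_command --pt "0.4 -0.06 -0.1 0 0 0 2.0" --pt "0.5 0 0 0 0 0 2.0" --pt "0.5 0 0 0 0 0 2.0" --pt "0.3 0 0 0 0 0 2.0" --pt "0 0 0 0 0 0 2.0" --pt "0 0 0 0 0 0 2.0"

```text
time: 23.32
position: [0.5345, 0.0647, 0.1471]
tool_rot: [0.562, 0.43, -0.562, 0.429]
ft_force: [-1.0, -0.2, -2.5]
grip_width: 0.0285
```

```bash
python3 - <<'E'
from h import *
t=np.radians(-15.2); go([.5345,.0645,.1165],[-np.sin(t),np.cos(t)])
shaftfit('w10')
E
```

```text
shift cm [3.06 0.01 0.03] rot [3.141e+00 0.000e+00 1.000e-03] q6 now 1.75 pos [0.5345 0.0647 0.1471] after rot, shift in new axes [ 3.06 -0.01 -0.02]
shift cm [3.06 0.01 0.03] rot [-0.    -0.001  0.   ] q6 now 1.75 pos [0.5345 0.0647 0.1471] after rot, shift in new axes [3.06 0.01 0.02]
shaft tool 1981 [ -1.4 112.6   1.1] ((113.35637664794922, 1.0931570529937744), 14.359077453613281) world [0.6429 0.0341 0.1485]
ring y 128.8 inner z -14.4 16.7 x -13.5 -13.7
ring y 127.1 inner z -16.8 19.3 x -13.6 -13.7
ring y 125.6 inner z -18.0 20.3 x -13.6 -13.9
ring y 123.7 inner z -18.7 21.1 x -13.8 -13.8
ring y 122.1 inner z -19.1 21.7 x -14.0 -13.3
ring y 120.5 inner z -20.0 22.3 x -13.6 -14.3
ring y 119.0 inner z -20.2 22.5 x -13.5 -13.9
ft [-1.03 -0.24 -2.47] grip 0.028503105190310307
```

The ring is centred to within about 0.5 mm. Lower gently to half-way, then check.

>>> arm_command --pt "0.4 0 0 0 0 0 2.0" --pt "0.4 0 0 0 0 0 2.0" --pt "0.4 0 0 0 0 0 2.0" --pt "0.4 0 0 0 0 0 2.0" --pt "0 0 0 0 0 0 2.0" --pt "0 0 0 0 0 0 2.0"

```text
time: 24.12
position: [0.5346, 0.0647, 0.13]
tool_rot: [0.562, 0.43, -0.562, 0.429]
ft_force: [-0.3, -0.6, -2.1]
grip_width: 0.0283
```

```bash
python3 - <<'E'
from h import *
t=np.radians(-15.2); go([.5345,.0645,.1165],[-np.sin(t),np.cos(t)])
shaftfit('w11')
E
```

```text
shift cm [ 1.35 -0.01  0.02] rot [ 3.141e+00 -0.000e+00  1.000e-03] q6 now 1.75 pos [0.5346 0.0647 0.13  ] after rot, shift in new axes [ 1.35  0.01 -0.02]
shift cm [ 1.35 -0.01  0.02] rot [-0.    -0.001 -0.   ] q6 now 1.75 pos [0.5346 0.0647 0.13  ] after rot, shift in new axes [ 1.35 -0.01  0.02]
shaft tool 2389 [-18.5 112.4   1.2] ((113.07743072509766, 1.0987547636032104), 14.569601058959961) world [0.6428 0.034  0.1485]
ring y 128.5 inner z 0.4 2.4 x -13.5 -13.3
ring y 127.0 inner z -5.8 8.1 x -13.3 -13.8
ring y 125.3 inner z -8.2 10.0 x -13.7 -13.8
ring y 123.9 inner z -10.2 11.4 x -13.4 -13.4
ring y 122.2 inner z -11.1 13.9 x -13.5 -13.8
ring y 120.4 inner z -11.5 14.3 x -13.7 -13.8
ring y 118.9 inner z -12.4 14.2 x -13.9 -13.8
ft [-0.33 -0.57 -2.11] grip 0.02827698684618496
```

>>> arm_command --pt "0.4 0 0 0 0 0 2.0" --pt "0.4 0 0 0 0 0 2.0" --pt "0.4 0 0 0 0 0 2.0" --pt "0 0 0 0 0 0 2.0" --pt "0 0 0 0 0 0 2.0" --pt "0 0 0 0 0 0 2.0"

```text
time: 24.92
position: [0.5347, 0.0647, 0.1173]
tool_rot: [0.562, 0.429, -0.561, 0.429]
ft_force: [0.1, 0.2, -2.2]
grip_width: 0.0284
```

```bash
python3 - <<'E'
from h import *
t=np.radians(-15.2); go([.5345,.0645,.1165],[-np.sin(t),np.cos(t)])
shaftfit('w12')
o=robot.get_obs()
print(o['joint_velocities'].round(4), 'pivot in tool from image row/col follows in picture')
E
```

```text
shift cm [ 0.08 -0.02  0.03] rot [ 3.141e+00 -1.000e-03  1.000e-03] q6 now 1.75 pos [0.5347 0.0647 0.1173] after rot, shift in new axes [ 0.08  0.02 -0.03]
shift cm [ 0.08 -0.02  0.03] rot [-0.    -0.001 -0.   ] q6 now 1.75 pos [0.5347 0.0647 0.1173] after rot, shift in new axes [ 0.08 -0.02  0.03]
shaft tool 2495 [-31.2 110.6   1.2] ((113.28668975830078, 1.1468465328216553), 14.548385620117188) world [0.6411 0.0345 0.1485]
ring y 128.8 inner z -14.7 16.8 x -13.1 -14.0
ring y 127.2 inner z -16.9 19.2 x -13.4 -13.6
ring y 125.4 inner z -17.8 20.3 x -13.8 -13.6
ring y 123.7 inner z -18.7 21.1 x -14.1 -14.0
ring y 122.2 inner z -19.2 21.6 x -13.7 -13.7
ring y 120.5 inner z -20.0 22.3 x -13.9 -13.7
ring y 119.1 inner z -20.3 22.7 x -13.5 -13.6
ft [ 0.13  0.22 -2.22] grip 0.02843555934969425
[-0.001  -0.0004 -0.0001  0.0003 -0.0007 -0.0003] pivot in tool from image row/col follows in picture
```

View pics/w12.png

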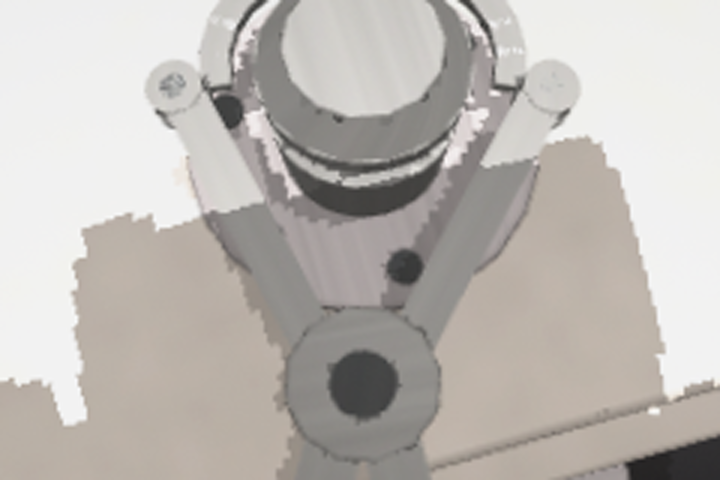

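The picture shows the spread ring around the shaft, symmetric and clear of it, with lugs at (172,86) and (551,86). The force holds steady at the pliers' weight, so nothing is touching the mill. Ring height is about 0.129–0.131 m. Handing in.

```bash
python3 - <<'E'
from h import *
o=robot.get_obs(); print(o['time'],o['position'],o['ft_force'],o['grip_width'])
print(workorder.hand_in())
E
```

```text
24.975 [0.53479244 0.06469946 0.11729289] [-0.62721886  0.48389519 -1.41646895] 0.028210361450150784
the job is handed in; nothing more can be done
None
```

I put the box in the drawer, shut the drawer, and lowered the spread ring over the shaft to the groove. I handed the job in at 25.0 s with the pliers still held there; no verdict is reported.

- **Box:** I used the larger cardboard box. After release the wrist camera measured it at (0.522, 0.030), straight in the drawer, with its lid at the expected size and height.
- **Drawer:** I pushed it to its stop. The wrist camera then put the panel face about 10 mm in front of the mill face. The nominal shut distance is 12 mm, so the two agree within calibration. I did not look at the box again after shutting.
- **Pliers:** they are gripped with 40 N. The finger opening is 28 mm (30 mm expected at full squeeze), and the handles were parallel when I looked.
- **Ring at the shaft:** the ring is centred on the shaft to about 1 mm by depth, and level. The wrist force stayed at about the pliers' weight, so there is no sign of contact with the mill.
- **Ring height:** two estimates, from the grasp height and from depth, give about 0.131 m and 0.129 m. Mid-groove is 0.129 m and the allowance is 5 mm.

Two checks were not clean. A top-camera check of the box height failed because the arm was in the way. The far point of the ring was outside the wrist picture, so I inferred its position from the pivot and the ring's sides.

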